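# Check a stop bracket with the ball gauge on two of its sides

## Robot

A 6-joint arm with a two-finger parallel gripper is mounted at the origin on the work surface. World frame = base frame: x ahead of the robot, y to its left, z up, the work surface at z = 0. Lengths are in m, angles in rad, forces in N, time in s.
With the tool pointing down it reaches from about 0.25 to 0.725 m from the base axis. Payload 4 kg.
Tool frame: the origin (TCP) lies on the centre line of the jaws, within the pads' length; the fingertips stand 14 mm ahead of it and the grasp point (between the pads) lies 5 mm behind it; z points along the fingers, x is the direction in which the jaws open and shut, and the axes are right-handed (so a half turn about z gives the same grasp; the last joint's range is limited). The gripper opens to 85 mm and grips with 20 to 120 N. Pads are 22 mm wide; open, the fingers measure 114 mm over their backs; the gripper's body (76 mm by 85 mm) begins 54 mm behind the grasp point. The pads swing forward as they close: fully open they stand 13 mm farther back than shut.
Start: joints at [-1.315, 0.241, 0.005, 1.335, 0, 1.571], TCP at [0.127, -0.484, 0.245] pointing down, gripper open.
Joint ranges: [-2.72, 2.72], [-1.05, 1.87], [-1.09, 1.28], [-1.99, 2.15], [-1.42, 1.44], [-3.14, 3.14]. Speed limits (rad/s): [2.79, 2.79, 3.14, 3.14, 3.14, 3.14].

## Interface

Orientations are given as a unit quaternion [x, y, z, w].
In Python, from workcell import bot gives the robot as it stands.
- The arm moves only by the tool play_rows, never from a script. Its argument "motion" is a list of rows, each an object with "fingers": the closure, from -1 (fully open) to 1 (shut), so that 0 is half open; "translation": the shift along the tool's x, y, z in cm, a list of three; "roll": the turn about the tool's z in degrees. A call has 1 to 20 rows; each row is the pose to reach, as a shift and turn from the pose commanded when the call began, along the tool's axes at that moment; what a row does not reach only later rows make up. A row lasts 1/12 s, in which the tool goes at most 41.7 mm and 7.16 degrees, less where a joint would pass 70% of its speed; a pose out of reach is approached as far as the arm can. A call with a gripper value outside its range is refused whole. The fingers move at their own pace and stop on an object; the grip force is fixed at half the most. Time passes only in rows, so rows that repeat a pose let the fingers close. It gives the time, the measured TCP pose, the force and the opening at its end, in the units of the state.
- bot.get_obs(): the state, without advancing time (a new reading comes with each control period).
- bot.camera(name): name is "scene" or "top"; returns a dict with "pixels" (384x512x3 uint8, red, green, blue), "intrinsics" (3x3 intrinsics, pixels), "world_to_cam" (4x4, takes a point from world to camera coordinates). Camera axes: x right, y down, z forward; pixel columns grow to the right and rows downward; lengths in m; the calibration is good to about 2 mm. A picture is of the moment at which its call begins. There is no depth.
- bot.job_done(): hands the job in, once; it reports no verdict.
The state is a dict: "clock": time; "joint_pos": joint angles; "joint_vel": joint speeds; "tau": joint torques, N m; "eef_pos": TCP position; "tool_rot": TCP orientation; "ft_force": force on the tool from outside, world axes, zero at the start; "ft_torque": the same for the moment, N m; "grip_width": finger opening in m.
Only numpy, scipy, OpenCV 4.12 (cv2) and the standard library are available. Lean on these libraries where they do the work, as an engineer would, in place of code of your own. Each camera call takes 0.05 s, during which the arm holds its last target. There are 200 camera calls.

## Task

Check the bent stop bracket with the ball gauge: lift the square dish by its arch handle and, clear of the bench, level and with the loose ball staying in the middle, bring one of the two sides that the handle's legs stand on gently flat against the middle of the bracket's upright face. Then draw it back, turn it through a quarter turn and bring one of the sides without a leg gently flat against the face in the same way. Finish while still holding the gauge there, level, off the bench and ball in the middle; leave the blanks, the tape and the can alone.

Things in the scene. Friction and masses are not known exactly. Their poses are not given: they have to be found in the camera images.
- dish: The ball gauge: aluminium dish 120 x 120 mm, 300 g, rim 22 mm high; floor slopes 8 degrees down to its centre. Arch handle along its x axis: legs flush with the outer faces of the +x and -x sides, level bar 14 mm wide, 16 mm high, its underside 68 mm up. The +y and -y sides have no leg. Origin: centre of the underside, z up; side faces 60 mm from it. Stands loose on the bench at first.
- handle (a point): Middle of the gauge's handle bar, 76 mm straight above the dish's origin: the place to grip, fingers closing along the dish's y axis.
- ball_center (a point): Centre of the loose steel ball, 24 mm diameter, 56 g. It rolls freely in the dish and rests at its centre when the dish is level (its centre is then 17 mm above the dish's underside, its top 29 mm).
- bracket: The bent stop bracket: grey 6 mm plate bent to an L, rigid, screwed to the bench, 180 mm wide, 120 mm high, foot and gussets behind. Origin: bottom middle of the upright front face, at bench height. The flat front face is the plane x = 0 of its frame and looks along its -x axis (roughly to the robot); y runs along the face, z up.
- blanks: Bystander: stack of flat carton blanks, 110 x 220 x 72 mm, origin at the centre of its underside.
- tape: Bystander: standing-flat clear tape roll, 90 mm diameter, 48 mm high, origin at the centre of its underside.
- can: Bystander: red can, 70 mm diameter, 120 mm high, origin at the centre of its underside.

How it is judged:
By the outcome, as a careful person would: the job done as asked, in the order asked, and still so for the second after the job is handed in, while the arm keeps its last pose, push and grip.
It also fails if it takes over 72 s, if anything falls off the work surface, if the arm or the gripper's body presses on something with over 40 N, if the wrist force passes 120 N, or if a joint passes its speed limit or range.

## Working session

There is one attempt and no reset: what is moved stays moved. The work goes in short steps, Python scripts to look and compute and a tool call to move; the robot and the scene stay as the last step left them, time stands still between calls to the robot, and variables do not carry over. Pictures are saved under pics/ and viewed, about 8 in all and at most 12, crops included, and the job is handed in when it is done.

Besides the shell and the picture viewer there is one more tool, called after ">>>" by a JSON object that holds its "fn" and its "kwargs", one argument or row to a line. play_rows: Moves the arm, as the interface text tells. Its arguments: {"type":"object","properties":{"motion":{"type":"array","items":{"type":"object","properties":{"fingers":{"type":"number"},"translation":{"type":"array","items":{"type":"number"}},"roll":{"type":"number"}}}}},"required":["motion"]}

```bash
mkdir -p pics; cat > h.py <<'E'
from workcell import bot
import numpy as np, cv2
def snap(n,name):
    c=bot.camera(n); cv2.imwrite(f'pics/{name}.png',c['pixels'][:,:,::-1]); np.savez(f'pics/{name}.npz',K=c['intrinsics'],T=c['world_to_cam']); return c
def proj(c,P):
    K,T=np.array(c['K']),np.array(c['T']); P=np.atleast_2d(P); q=(T[:3,:3]@P.T).T+T[:3,3]; u=(K@q.T).T; return u[:,:2]/u[:,2:]
def back(c,uv,z):
    K,T=np.array(c['K']),np.array(c['T']); uv=np.atleast_2d(uv); d=(T[:3,:3].T@np.linalg.inv(K)@np.c_[uv,np.ones(len(uv))].T).T
    o=-T[:3,:3].T@T[:3,3]; s=(z-o[2])/d[:,2]; return o+s[:,None]*d
E
python3 - <<'E'
from h import *
a=snap('top','t1'); b=snap('scene','s1')
A,B=a['pixels'],b['pixels']
for c in (a,b):
    T=np.array(c['world_to_cam']); print(-T[:3,:3].T@T[:3,3], T[:3,:3].round(3).tolist(), c['intrinsics'][0])
print(bot.get_obs())
for n in('t1','s1'):
    cv2.imwrite(f'pics/{n}b.png',cv2.resize(cv2.imread(f'pics/{n}.png'),(800,600),interpolation=cv2.INTER_CUBIC))
E
```

```text
[0.43460434 0.00822553 1.38102072] [[0.016, -1.0, -0.008], [-0.995, -0.015, -0.103], [0.103, 0.01, -0.995]] [383.73917102   0.         259.9967758 ]
[ 1.50990399 -0.24467894  1.06388967] [[0.236, 0.972, 0.008], [0.688, -0.161, -0.708], [-0.687, 0.173, -0.706]] [478.46850093   0.         258.59880398]
{'clock': 0.1, 'joint_pos': array([-1.31501034e+00,  2.41362335e-01,  3.85935126e-03,  1.33519008e+00,
        1.38711369e-05,  1.57081046e+00]), 'joint_vel': array([ 0.00065946, -0.00138775,  0.00262114, -0.00175611, -0.00045301,
       -0.00105353]), 'tau': array([-4.00878434e-04, -3.73137224e+01,  2.53010398e+01,  1.08626671e-02,
       -3.79704238e-05,  3.40625155e-07]), 'eef_pos': array([ 0.12637142, -0.48321354,  0.24448976]), 'tool_rot': array([ 7.91514715e-01, -6.11149374e-01, -7.46417844e-04, -5.85074337e-04]), 'ft_force': array([-0.41043147,  0.34951082,  0.21614823]), 'ft_torque': array([ 0.00032242, -0.01873744, -0.00909254]), 'grip_width': 0.08548747597249803}
```

View pics/t1b.png

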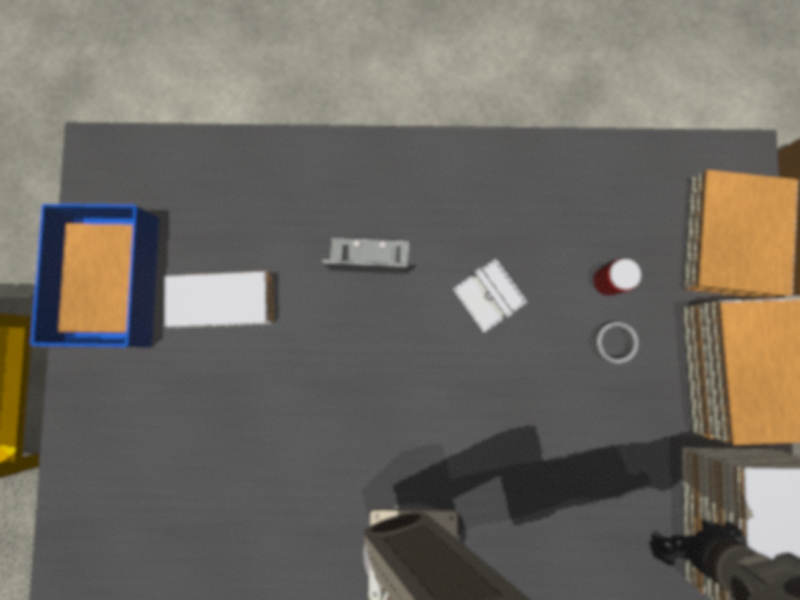

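View pics/s1b.png

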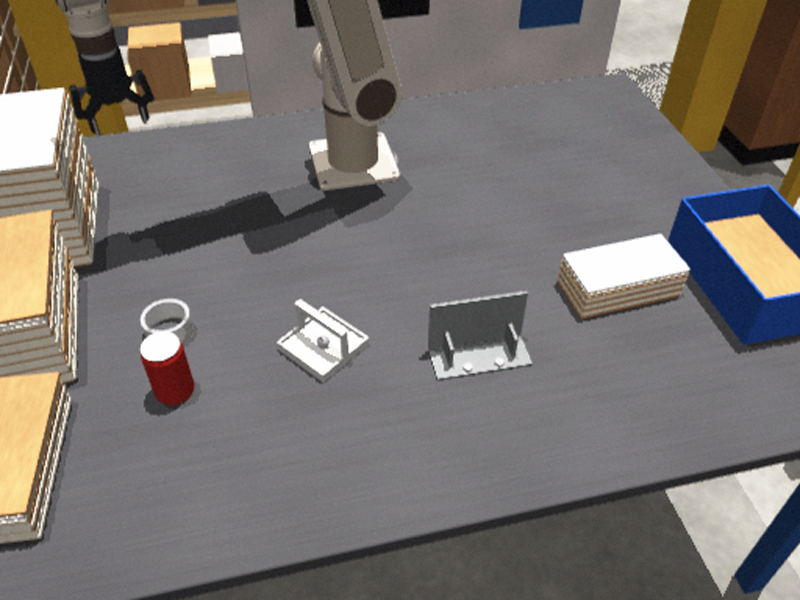

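The top view shows the dish around (490,296), turned about 40°. The bracket's face edge runs along (325..411, 265), with the blanks left of it and the can and tape on the right. I'll take a closer crop for corners.

```bash
python3 - <<'E'
import cv2,numpy as np
a=cv2.imread('pics/t1.png')[140:220,195:345]; b=cv2.imread('pics/s1.png')[180:247,170:348]
f=lambda i,s:cv2.resize(i,None,fx=s,fy=s,interpolation=cv2.INTER_CUBIC)
A=f(a,5);B=f(b,4.2)[:, :750]
o=np.zeros((400+B.shape[0]-100,750,3),np.uint8); A=A[50:350]; o[:300]=A; o[300:300+B.shape[0],:B.shape[1]]=B
cv2.imwrite('pics/c1.png',o[:600]);print(o.shape)
E
```

```text
(581, 750, 3)
```

View pics/c1.png

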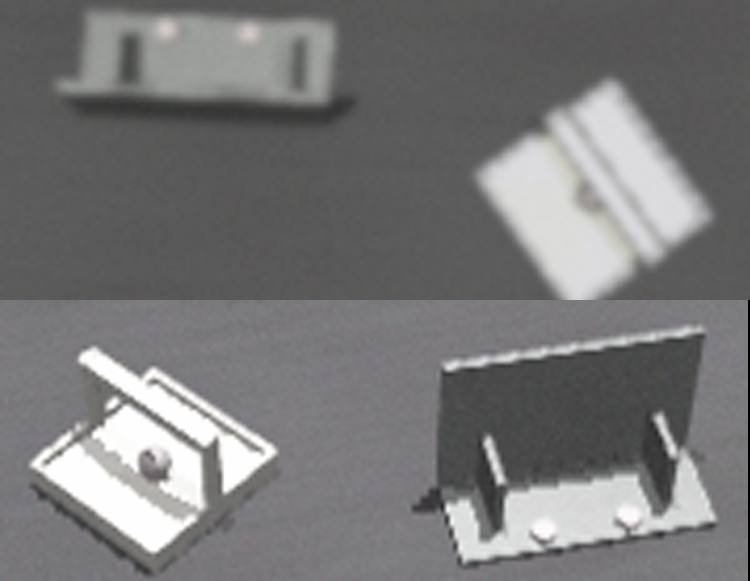

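```bash
cat >> h.py <<'E'
from scipy.optimize import least_squares
def fit(obs,x0,z0=0):
    # obs: list of (cam, local pt, uv)
    def f(p):
        c,s=np.cos(p[2]),np.sin(p[2]); r=[]
        for cam,L,uv in obs:
            P=[p[0]+c*L[0]-s*L[1],p[1]+s*L[0]+c*L[1],L[2]+z0]; r.append(proj(cam,P)[0]-uv)
        return np.ravel(r)
    q=least_squares(f,x0,loss='soft_l1'); return q.x,f(q.x).reshape(-1,2).round(1)
E
python3 - <<'E'
from h import *
t=np.load('pics/t1.npz');s=np.load('pics/s1.npz')
tc=lambda x,y:np.array([195+x/5-.4,140+(y+50)/5-.4]); sc=lambda x,y:np.array([170+x/4.2-.4,180+(y-300)/4.2-.4])
ob=[(s,(.006,-.09,.12),sc(444,370)),(s,(.006,.09,.12),sc(705,333)),(s,(0,-.09,.12),sc(441,362)),(s,(0,.09,.12),sc(700,327)),
 (t,(0,.09,.12),tc(57,92)),(t,(0,-.09,.12),tc(333,105))]
p,r=fit(ob,[.58,.05,0]);print('bracket',p,r.tolist())
# dish: bar axis image top: upper-left(548,115)->lower-right(655,260)
L=back(t,[tc(475,175),tc(612,80),tc(713,215),(310.8,212.3)],.022);print(L, 'centre',L.mean(0))
ends=back(t,[tc(553,113),tc(655,258)],.084);d=ends[1]-ends[0];print(ends.mean(0),np.degrees(np.arctan2(d[1],d[0])),np.linalg.norm(d))
d2=L[2]-L[1];d3=L[3]-L[0];print([np.degrees(np.arctan2(d[1],d[0])) for d in(d2,d3)])
c=L.mean(0);yaw=np.arctan2(d2[1],d2[0])
h=.06
ob=[(t,(-h,-h,.022),tc(475,175)),(t,(-h,h,.022),tc(612,80)),(t,(h,h,.022),tc(713,215)),(t,(h,-h,.022),np.array([310.8,212.3]))]
for i in range(2):
    R=lambda q,l:(q[0]+np.cos(q[2])*l[0]-np.sin(q[2])*l[1],q[1]+np.sin(q[2])*l[0]+np.cos(q[2])*l[1],l[2])
q=[c[0],c[1],yaw]
# assign corners by nearest image projection
def assign(q,uv,cam,z):
    Ls=[(a,b,z) for a in(-h,h) for b in(-h,h)]
    return min(Ls,key=lambda l:np.linalg.norm(proj(cam,R(q,l))[0]-uv))
ob=[]
for cam,uvs in((t,[tc(475,175),tc(612,80),tc(713,215),np.array([310.8,212.3])]),(s,[sc(33,467),sc(150,371),sc(278,453),sc(152,556)])):
    for uv in uvs: ob.append((cam,assign(q,uv,cam,.022),uv))
q,r=fit(ob,q);print('dish',q,np.degrees(q[2]),r.tolist())
for n,uv,z in(('can',(625/1.5625,273/1.5625),.12),('tape',(617/1.5625,342/1.5625),.048)):print(n,back(t,uv,z))
print('blanks',back(t,np.array([[165,276],[267,271],[269,324],[166,327]])/1.5625,.072))
E
```

```text
bracket [ 0.62993982  0.11206414 -0.03605136] [[-0.6, -0.1], [-0.2, -0.2], [-0.4, 0.2], [0.3, -0.3], [-0.1, -0.3], [-1.3, -0.3]]
[[ 0.59184609 -0.08327723  0.022     ]
 [ 0.66171314 -0.18073207  0.022     ]
 [ 0.56572697 -0.2523957   0.022     ]
 [ 0.4944089  -0.15890337  0.022     ]] centre [ 0.57842378 -0.16882709  0.022     ]
[ 0.57897927 -0.16656562  0.084     ] -144.76552637856014 0.1200549722770235
[np.float64(-143.2548459654465), np.float64(-142.18307624672798)]
dish [ 0.57922703 -0.16755663 -2.50604047] -143.58554217515317 [[0.1, -0.0], [-0.1, -0.4], [-0.3, -0.2], [-1.1, -0.3], [-1.2, -0.1], [0.1, -0.0], [-0.8, -0.3], [0.3, -0.3]]
can [[ 0.6187231  -0.44115995  0.12      ]]
tape [[ 0.47498162 -0.44582431  0.048     ]]
blanks [[0.60443047 0.55515085 0.072     ]
 [0.61882881 0.32976117 0.072     ]
 [0.50186226 0.32074195 0.072     ]
 [0.49186922 0.54650796 0.072     ]]
```

The bracket, dish and bystanders are located, with fit residuals of about 1 px. Next I go above the dish and start the turn.

>>> {"fn": "play_rows", "kwargs": {
  "motion": [
    {"fingers": -1,"translation": [-4,-10,1],"roll": -20},
    {"fingers": -1,"translation": [-19.1,-51.7,4],"roll": -100},
    {"fingers": -1,"translation": [-19.1,-51.7,4],"roll": -100},
    {"fingers": -1,"translation": [-19.1,-51.7,4],"roll": -100},
    {"fingers": -1,"translation": [-19.1,-51.7,4],"roll": -100},
    {"fingers": -1,"translation": [-19.1,-51.7,4],"roll": -100},
    {"fingers": -1,"translation": [-19.1,-51.7,4],"roll": -100},
    {"fingers": -1,"translation": [-19.1,-51.7,4],"roll": -100},
    {"fingers": -1,"translation": [-19.1,-51.7,4],"roll": -100},
    {"fingers": -1,"translation": [-19.1,-51.7,4],"roll": -100},
    {"fingers": -1,"translation": [-19.1,-51.7,4],"roll": -100},
    {"fingers": -1,"translation": [-19.1,-51.7,4],"roll": -100},
    {"fingers": -1,"translation": [-19.1,-51.7,4],"roll": -100},
    {"fingers": -1,"translation": [-19.1,-51.7,4],"roll": -100},
    {"fingers": -1,"translation": [-19.1,-51.7,4],"roll": -100},
    {"fingers": -1,"translation": [-19.1,-51.7,4],"roll": -100},
    {"fingers": -1,"translation": [-19.1,-51.7,4],"roll": -100},
    {"fingers": -1,"translation": [-19.1,-51.7,4],"roll": -100}
  ]
}}

```text
clock: 1.6
eef_pos: [0.5773, -0.1691, 0.2054]
tool_rot: [0.977, 0.212, -0.0, -0.0]
ft_force: [-0.2, -0.2, 0.5]
grip_width: 0.085
```

```bash
cat >> h.py <<'E'
from scipy.spatial.transform import Rotation as Ro
def st():
    o=bot.get_obs(); R=Ro.from_quat(o['tool_rot']).as_matrix(); yaw=np.degrees(np.arctan2(R[1,0],R[0,0]))
    print('t',round(o['clock'],2),'pos',o['eef_pos'].round(4),'yaw',yaw.round(2),'zax',R[:,2].round(4),'w',round(o['grip_width'],4),'F',o['ft_force'].round(2),'T',o['ft_torque'].round(3),'j',np.degrees(o['joint_pos']).round(1)); return o,R,yaw
def to(p,yaw_t):
    o,R,y=st(); print('shift cm',(100*R.T@(np.array(p)-o['eef_pos'])).round(2),'roll',round((y-yaw_t+180)%360-180,2))
E
python3 -c "
from h import *
to([.579,-.1675,.071],126)"
```

```text
t 1.6 pos [ 0.5773 -0.1691  0.2054] yaw 24.48 zax [-6.e-04 -1.e-04 -1.e+00] w 0.085 F [-0.23 -0.2   0.46] T [-0.007  0.049  0.014] j [-16.3  26.5  12.6  76.2  -0.   49.2]
shift cm [ 0.23 -0.07 13.44] roll -101.52
```

>>> {"fn": "play_rows", "kwargs": {
  "motion": [
    {"fingers": -1,"translation": [0.2,-0.1,1],"roll": -10},
    {"fingers": -1,"translation": [0.2,-0.1,2],"roll": -101.5},
    {"fingers": -1,"translation": [0.2,-0.1,3],"roll": -101.5},
    {"fingers": -1,"translation": [0.2,-0.1,3],"roll": -101.5},
    {"fingers": -1,"translation": [0.2,-0.1,4],"roll": -101.5},
    {"fingers": -1,"translation": [0.2,-0.1,5],"roll": -101.5},
    {"fingers": -1,"translation": [0.2,-0.1,6],"roll": -101.5},
    {"fingers": -1,"translation": [0.2,-0.1,6],"roll": -101.5},
    {"fingers": -1,"translation": [0.2,-0.1,6],"roll": -101.5},
    {"fingers": -1,"translation": [0.2,-0.1,6],"roll": -101.5},
    {"fingers": -1,"translation": [0.2,-0.1,6],"roll": -101.5},
    {"fingers": -1,"translation": [0.2,-0.1,6],"roll": -101.5},
    {"fingers": -1,"translation": [0.2,-0.1,6],"roll": -101.5},
    {"fingers": -1,"translation": [0.2,-0.1,6],"roll": -101.5},
    {"fingers": -1,"translation": [0.2,-0.1,6],"roll": -101.5},
    {"fingers": -1,"translation": [0.2,-0.1,6],"roll": -101.5},
    {"fingers": -1,"translation": [0.2,-0.1,6],"roll": -101.5}
  ]
}}

```text
clock: 3.02
eef_pos: [0.5793, -0.1671, 0.1457]
tool_rot: [0.455, 0.891, 0.0, 0.0]
ft_force: [-0.0, 0.4, -0.3]
grip_width: 0.0849
```

```bash
python3 -c "
from h import *
to([.579,-.1675,.071],126)
c=snap('scene','s2');i=c['pixels'][150:270,150:300,::-1];cv2.imwrite('pics/s2c.png',cv2.resize(i,None,fx=5,fy=5,interpolation=2))"
```

```text
t 3.02 pos [ 0.5793 -0.1671  0.1457] yaw 125.92 zax [ 4.e-04 -1.e-04 -1.e+00] w 0.0849 F [-0.01  0.38 -0.27] T [ 0.003  0.015 -0.04 ] j [-16.1  28.6   6.9  68.3  -0.  -52. ]
shift cm [-0.01 -0.05  7.47] roll -0.08
```

View pics/s2c.png

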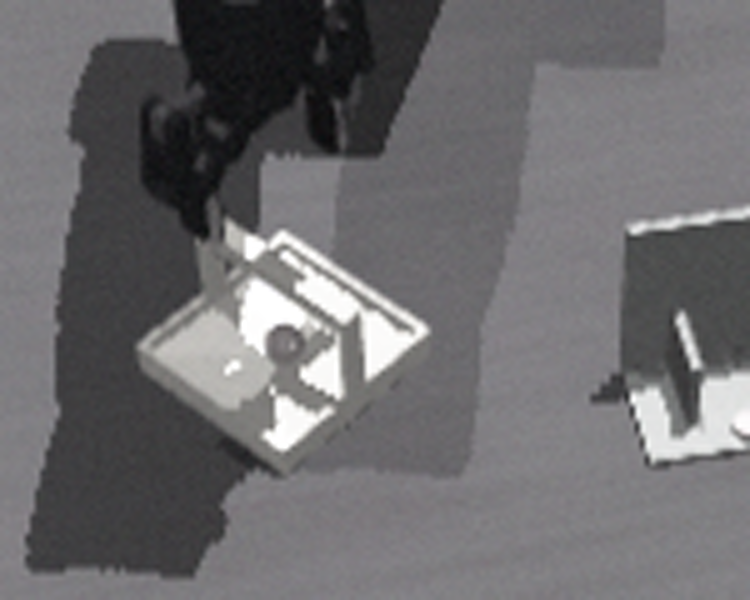

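The crop shows the fingers above the gauge and straddling the bar, which runs from about (225,250) to (360,330). The ball is in the middle at (287,343). I descend, close and let it settle.

>>> {"fn": "play_rows", "kwargs": {
  "motion": [
    {"fingers": -1,"translation": [0,-0.05,2],"roll": 0},
    {"fingers": -1,"translation": [0,-0.05,4],"roll": 0},
    {"fingers": -1,"translation": [0,-0.05,6],"roll": 0},
    {"fingers": -1,"translation": [0,-0.05,7],"roll": 0},
    {"fingers": -1,"translation": [0,-0.05,7.5],"roll": 0},
    {"fingers": -0.5,"translation": [0,-0.05,7.5],"roll": 0},
    {"fingers": 0,"translation": [0,-0.05,7.5],"roll": 0},
    {"fingers": 0.3,"translation": [0,-0.05,7.5],"roll": 0},
    {"fingers": 0.5,"translation": [0,-0.05,7.5],"roll": 0},
    {"fingers": 0.6,"translation": [0,-0.05,7.5],"roll": 0},
    {"fingers": 0.7,"translation": [0,-0.05,7.5],"roll": 0},
    {"fingers": 0.8,"translation": [0,-0.05,7.5],"roll": 0},
    {"fingers": 1,"translation": [0,-0.05,7.5],"roll": 0},
    {"fingers": 1,"translation": [0,-0.05,7.5],"roll": 0},
    {"fingers": 1,"translation": [0,-0.05,7.5],"roll": 0},
    {"fingers": 1,"translation": [0,-0.05,7.5],"roll": 0},
    {"fingers": 1,"translation": [0,-0.05,7.5],"roll": 0},
    {"fingers": 1,"translation": [0,-0.05,7.5],"roll": 0}
  ]
}}

```text
clock: 4.57
eef_pos: [0.5796, -0.1665, 0.0712]
tool_rot: [0.453, 0.892, 0.0, 0.0]
ft_force: [-2.0, 1.5, 4.3]
grip_width: 0.0131
```

```bash
python3 -c "
from h import *
st()"
```

```text
t 4.57 pos [ 0.5796 -0.1665  0.0712] yaw 126.16 zax [ 1.e-03  2.e-04 -1.e+00] w 0.0131 F [-2.05  1.53  4.26] T [ 0.326  0.333 -0.033] j [-16.   32.3   1.2  58.8   0.  -52.2]
```

Gripped: the opening is 13 mm on the bar. Now a gentle lift.

>>> {"fn": "play_rows", "kwargs": {
  "motion": [
    {"fingers": 1,"translation": [0,0,-0.05],"roll": 0},
    {"fingers": 1,"translation": [0,0,-0.15],"roll": 0},
    {"fingers": 1,"translation": [0,0,-0.3],"roll": 0},
    {"fingers": 1,"translation": [0,0,-0.5],"roll": 0},
    {"fingers": 1,"translation": [0,0,-0.8],"roll": 0},
    {"fingers": 1,"translation": [0,0,-1.1],"roll": 0},
    {"fingers": 1,"translation": [0,0,-1.4],"roll": 0},
    {"fingers": 1,"translation": [0,0,-1.7],"roll": 0},
    {"fingers": 1,"translation": [0,0,-2.0],"roll": 0},
    {"fingers": 1,"translation": [0,0,-2.3],"roll": 0},
    {"fingers": 1,"translation": [0,0,-2.6],"roll": 0},
    {"fingers": 1,"translation": [0,0,-2.85],"roll": 0},
    {"fingers": 1,"translation": [0,0,-3.05],"roll": 0},
    {"fingers": 1,"translation": [0,0,-3.2],"roll": 0},
    {"fingers": 1,"translation": [0,0,-3.3],"roll": 0},
    {"fingers": 1,"translation": [0,0,-3.4],"roll": 0},
    {"fingers": 1,"translation": [0,0,-3.4],"roll": 0}
  ]
}}

```text
clock: 5.98
eef_pos: [0.5794, -0.1667, 0.1045]
tool_rot: [0.453, 0.892, 0.0, 0.0]
ft_force: [0.5, 0.4, -4.6]
grip_width: 0.0129
```

```bash
python3 -c "
from h import *
to([.49,.117,.105],87.93)
c=snap('scene','s3');i=c['pixels'][150:270,150:300,::-1];i=cv2.resize(i,None,fx=5,fy=5,interpolation=2)
c=snap('top','t3');j=c['pixels'][130:230,260:360,::-1];
cv2.imwrite('pics/s3c.png',cv2.resize(np.hstack([i,cv2.resize(j,(600,600))]),(800,356)))"
```

```text
t 5.98 pos [ 0.5794 -0.1667  0.1045] yaw 126.16 zax [ 1.e-04 -1.e-04 -1.e+00] w 0.0129 F [ 0.52  0.35 -4.56] T [-0.05  -0.038  0.011] j [-16.1  30.5   3.5  63.   -0.  -52.2]
shift cm [28.18  9.52 -0.06] roll 38.23
```

View pics/s3c.png

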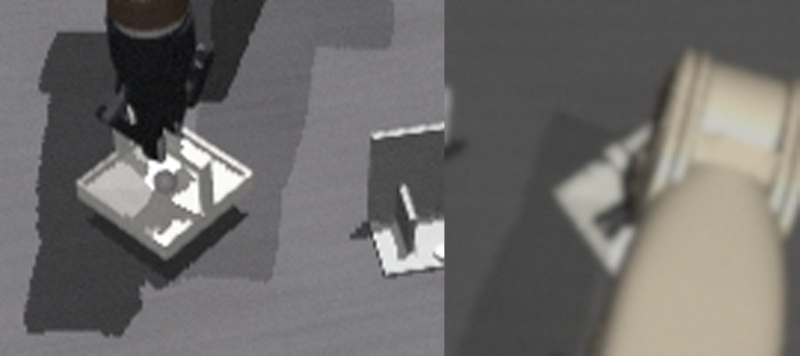

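The gauge is lifted level with the ball central at (165,180). Now I carry it smoothly to the standoff.

>>> {"fn": "play_rows", "kwargs": {
  "motion": [
    {"fingers": 1,"translation": [0.02,0.01,0],"roll": 0.0},
    {"fingers": 1,"translation": [0.12,0.04,0],"roll": 0.2},
    {"fingers": 1,"translation": [0.38,0.13,0],"roll": 0.5},
    {"fingers": 1,"translation": [0.82,0.28,0],"roll": 1.1},
    {"fingers": 1,"translation": [1.46,0.5,0],"roll": 2.0},
    {"fingers": 1,"translation": [2.3,0.78,0],"roll": 3.1},
    {"fingers": 1,"translation": [3.3,1.13,0],"roll": 4.5},
    {"fingers": 1,"translation": [4.48,1.52,0],"roll": 6.0},
    {"fingers": 1,"translation": [5.74,1.95,0],"roll": 7.7},
    {"fingers": 1,"translation": [7.05,2.4,0],"roll": 9.5},
    {"fingers": 1,"translation": [8.36,2.85,0],"roll": 11.3},
    {"fingers": 1,"translation": [9.62,3.28,0],"roll": 13.0},
    {"fingers": 1,"translation": [10.78,3.67,0],"roll": 14.5},
    {"fingers": 1,"translation": [11.8,4.02,0],"roll": 15.9},
    {"fingers": 1,"translation": [12.64,4.3,0],"roll": 17.0},
    {"fingers": 1,"translation": [13.28,4.52,0],"roll": 17.9},
    {"fingers": 1,"translation": [13.72,4.67,0],"roll": 18.5},
    {"fingers": 1,"translation": [13.98,4.76,0],"roll": 18.8},
    {"fingers": 1,"translation": [14.08,4.8,0],"roll": 19},
    {"fingers": 1,"translation": [14.1,4.8,0],"roll": 19}
  ]
}}

```text
clock: 7.75
eef_pos: [0.535, -0.0244, 0.1044]
tool_rot: [0.594, 0.805, 0.0, 0.0]
ft_force: [0.5, -0.2, -4.7]
grip_width: 0.0129
```

```bash
python3 -c "
from h import *
to([.49,.117,.106],87.93)
"
```

```text
t 7.75 pos [ 0.535  -0.0244  0.1044] yaw 107.16 zax [ 2.e-04 -1.e-04 -1.e+00] w 0.0129 F [ 0.52 -0.18 -4.75] T [ 0.036 -0.012  0.057] j [ -2.6  23.6  -7.9  58.5  -0.  -19.8]
shift cm [14.84 -0.13 -0.16] roll 19.23
```

>>> {"fn": "play_rows", "kwargs": {
  "motion": [
    {"fingers": 1,"translation": [0.02,0,0],"roll": 0.0},
    {"fingers": 1,"translation": [0.13,0,0],"roll": 0.2},
    {"fingers": 1,"translation": [0.4,0,0],"roll": 0.5},
    {"fingers": 1,"translation": [0.86,0,0],"roll": 1.1},
    {"fingers": 1,"translation": [1.53,0,-0.02],"roll": 2.0},
    {"fingers": 1,"translation": [2.41,-0.02,-0.02],"roll": 3.1},
    {"fingers": 1,"translation": [3.48,-0.03,-0.04],"roll": 4.5},
    {"fingers": 1,"translation": [4.7,-0.04,-0.05],"roll": 6.1},
    {"fingers": 1,"translation": [6.02,-0.05,-0.06],"roll": 7.8},
    {"fingers": 1,"translation": [7.4,-0.06,-0.08],"roll": 9.6},
    {"fingers": 1,"translation": [8.78,-0.08,-0.09],"roll": 11.4},
    {"fingers": 1,"translation": [10.1,-0.09,-0.1],"roll": 13.1},
    {"fingers": 1,"translation": [11.32,-0.1,-0.11],"roll": 14.7},
    {"fingers": 1,"translation": [12.39,-0.1,-0.12],"roll": 16.1},
    {"fingers": 1,"translation": [13.27,-0.12,-0.13],"roll": 17.2},
    {"fingers": 1,"translation": [13.94,-0.12,-0.14],"roll": 18.1},
    {"fingers": 1,"translation": [14.41,-0.13,-0.15],"roll": 18.7},
    {"fingers": 1,"translation": [14.67,-0.13,-0.15],"roll": 19.0},
    {"fingers": 1,"translation": [14.78,-0.13,-0.15],"roll": 19.2},
    {"fingers": 1,"translation": [14.8,-0.13,-0.15],"roll": 19.2}
  ]
}}

```text
clock: 9.42
eef_pos: [0.49, 0.1166, 0.1058]
tool_rot: [0.72, 0.694, -0.0, 0.0]
ft_force: [-0.2, 0.1, -4.3]
grip_width: 0.013
```

```bash
python3 -c "
from h import *
to([.53,.1156,.106],87.93)
c=snap('scene','s4');i=c['pixels'][130:250,210:370,::-1];i=cv2.resize(i,None,fx=5,fy=5,interpolation=2)
cv2.imwrite('pics/s4c.png',i)"
```

```text
t 9.42 pos [0.49   0.1166 0.1058] yaw 87.96 zax [ 1.e-04 -1.e-04 -1.e+00] w 0.013 F [-0.2   0.13 -4.34] T [-0.014 -0.035  0.036] j [ 13.4  20.3 -12.7  57.   -0.   15.4]
shift cm [ 0.05  4.   -0.02] roll 0.03
```

View pics/s4c.png

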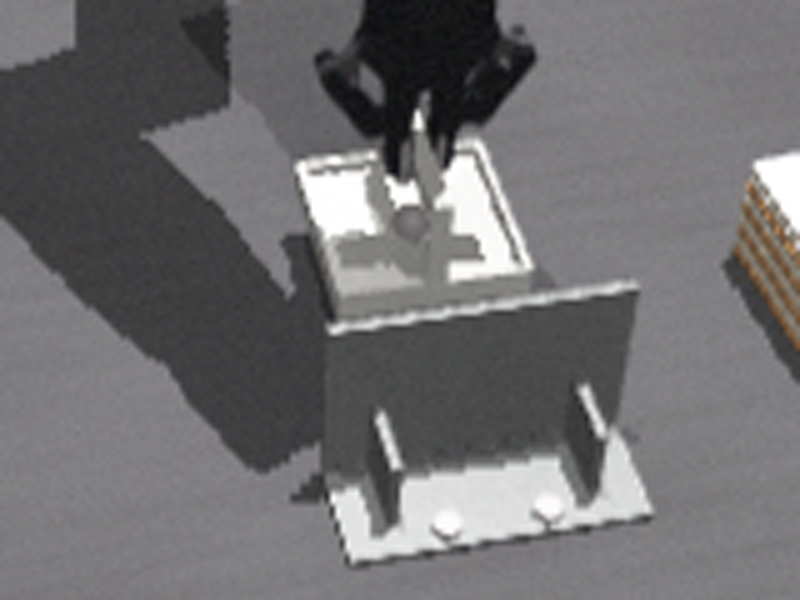

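The gauge is held square in front of the bracket, with near rim corners at about (338,297) and (533,270) and the ball central at (410,222). I'll fit its pose relative to the bracket.

```bash
python3 -c "
from h import *
s=np.load('pics/s4.npz');u=lambda x,y:np.array([210+x/5-.4,130+y/5-.4]);h=.06
p,r=fit([(s,(h,-h,.022),u(338,297)),(s,(h,h,.022),u(534,270)),(s,(-h,-h,.022),u(297,163)),(s,(-h,h,.022),u(483,138))],[.49,.117,0],.0345)
print('dish',p,np.degrees(p[2]),r.tolist())
p,r=fit([(s,(.006,-.09,.12),u(330,333)),(s,(.006,.09,.12),u(637,291)),(s,(0,-.09,.12),u(327,325)),(s,(0,.09,.12),u(633,283))],[.63,.112,0])
print('br',p,np.degrees(p[2]),r.tolist())
"
```

```text
dish [ 0.48853418  0.11851717 -0.04663475] -2.6719743378505236 [[0.2, -0.3], [-0.1, -0.0], [0.1, 0.0], [-0.2, 0.5]]
br [ 0.63097142  0.11256475 -0.03715059] -2.128571823345062 [[-0.7, 0.1], [0.6, -0.3], [-0.5, 0.2], [0.7, -0.2]]
```

>>> {"fn": "play_rows", "kwargs": {
  "motion": [
    {"fingers": 1,"translation": [0,0.02,0],"roll": 0},
    {"fingers": 1,"translation": [0,0.1,0],"roll": 0},
    {"fingers": 1,"translation": [0,0.3,0],"roll": 0},
    {"fingers": 1,"translation": [0,0.6,0],"roll": 0},
    {"fingers": 1,"translation": [0,1.0,0],"roll": 0},
    {"fingers": 1,"translation": [0,1.5,0],"roll": 0},
    {"fingers": 1,"translation": [0,2.0,0],"roll": 0},
    {"fingers": 1,"translation": [0,2.5,0],"roll": 0},
    {"fingers": 1,"translation": [0,3.1,0],"roll": 0},
    {"fingers": 1,"translation": [0,3.7,0],"roll": 0},
    {"fingers": 1,"translation": [0,4.3,0],"roll": 0},
    {"fingers": 1,"translation": [0,4.9,0],"roll": 0},
    {"fingers": 1,"translation": [0,5.5,0],"roll": 0},
    {"fingers": 1,"translation": [0,6.0,0],"roll": 0},
    {"fingers": 1,"translation": [0,6.4,0],"roll": 0},
    {"fingers": 1,"translation": [0,6.7,0],"roll": 0},
    {"fingers": 1,"translation": [0,6.9,0],"roll": 0},
    {"fingers": 1,"translation": [0,7.0,0],"roll": 0},
    {"fingers": 1,"translation": [0,7.0,0],"roll": 0}
  ]
}}

```text
clock: 11.05
eef_pos: [0.56, 0.114, 0.1058]
tool_rot: [0.72, 0.694, -0.0, -0.0]
ft_force: [0.2, -0.0, -4.0]
grip_width: 0.0128
```

```bash
python3 -c "
from h import *
st()"
```

```text
t 11.05 pos [0.56   0.114  0.1058] yaw 87.96 zax [-1.e-04  0.e+00 -1.e+00] w 0.0128 F [ 0.18 -0.03 -3.97] T [ 0.004  0.032 -0.006] j [11.5 27.2 -1.8 61.   0.  13.6]
```

>>> {"fn": "play_rows", "kwargs": {
  "motion": [
    {"fingers": 1,"translation": [0,0.04,0],"roll": 0},
    {"fingers": 1,"translation": [0,0.1,0],"roll": 0},
    {"fingers": 1,"translation": [0,0.16,0],"roll": 0},
    {"fingers": 1,"translation": [0,0.22,0],"roll": 0},
    {"fingers": 1,"translation": [0,0.28,0],"roll": 0},
    {"fingers": 1,"translation": [0,0.34,0],"roll": 0},
    {"fingers": 1,"translation": [0,0.4,0],"roll": 0},
    {"fingers": 1,"translation": [0,0.46,0],"roll": 0},
    {"fingers": 1,"translation": [0,0.52,0],"roll": 0},
    {"fingers": 1,"translation": [0,0.58,0],"roll": 0},
    {"fingers": 1,"translation": [0,0.64,0],"roll": 0},
    {"fingers": 1,"translation": [0,0.7,0],"roll": 0},
    {"fingers": 1,"translation": [0,0.7,0],"roll": 0}
  ]
}}

```text
clock: 12.13
eef_pos: [0.5671, 0.1138, 0.1058]
tool_rot: [0.72, 0.694, 0.0, 0.0]
ft_force: [0.1, -0.4, -3.9]
grip_width: 0.0126
```

```bash
python3 -c "
from h import *
st()"
```

```text
t 12.13 pos [0.5671 0.1138 0.1058] yaw 87.96 zax [ 1.e-04  0.e+00 -1.e+00] w 0.0126 F [ 0.15 -0.44 -3.89] T [-0.013 -0.05   0.   ] j [11.3 27.9 -0.7 61.4 -0.  13.4]
```

>>> {"fn": "play_rows", "kwargs": {
  "motion": [
    {"fingers": 1,"translation": [0,0.04,0],"roll": 0},
    {"fingers": 1,"translation": [0,0.08,0],"roll": 0},
    {"fingers": 1,"translation": [0,0.12,0],"roll": 0},
    {"fingers": 1,"translation": [0,0.16,0],"roll": 0},
    {"fingers": 1,"translation": [0,0.2,0],"roll": 0},
    {"fingers": 1,"translation": [0,0.2,0],"roll": 0}
  ]
}}

```text
clock: 12.63
eef_pos: [0.5691, 0.1137, 0.1058]
tool_rot: [0.72, 0.694, 0.0, 0.0]
ft_force: [0.7, -0.2, -4.4]
grip_width: 0.0125
```

>>> {"fn": "play_rows", "kwargs": {
  "motion": [
    {"fingers": 1,"translation": [0,0.03,0],"roll": 0},
    {"fingers": 1,"translation": [0,0.06,0],"roll": 0},
    {"fingers": 1,"translation": [0,0.1,0],"roll": 0},
    {"fingers": 1,"translation": [0,0.1,0],"roll": 0}
  ]
}}

```text
clock: 12.97
eef_pos: [0.5701, 0.1136, 0.1058]
tool_rot: [0.72, 0.694, 0.0, 0.0]
ft_force: [-1.2, 0.2, -5.0]
grip_width: 0.0131
```

>>> {"fn": "play_rows", "kwargs": {
  "motion": [
    {"fingers": 1,"translation": [0,0.03,0],"roll": 0},
    {"fingers": 1,"translation": [0,0.06,0],"roll": 0},
    {"fingers": 1,"translation": [0,0.1,0],"roll": 0},
    {"fingers": 1,"translation": [0,0.1,0],"roll": 0}
  ]
}}

```text
clock: 13.3
eef_pos: [0.5711, 0.1136, 0.1058]
tool_rot: [0.72, 0.694, 0.0, 0.0]
ft_force: [0.3, -0.7, -3.4]
grip_width: 0.0126
```

>>> {"fn": "play_rows", "kwargs": {
  "motion": [
    {"fingers": 1,"translation": [0,0.03,0],"roll": 0},
    {"fingers": 1,"translation": [0,0.06,0],"roll": 0},
    {"fingers": 1,"translation": [0,0.08,0],"roll": 0},
    {"fingers": 1,"translation": [0,0.08,0],"roll": 0}
  ]
}}

```text
clock: 13.63
eef_pos: [0.5718, 0.1136, 0.1058]
tool_rot: [0.72, 0.694, -0.0, -0.0]
ft_force: [-0.2, 0.4, -4.2]
grip_width: 0.0132
```

```bash
python3 -c "
from h import *
st()"
```

```text
t 13.63 pos [0.5718 0.1136 0.1058] yaw 87.96 zax [-1.e-04  0.e+00 -1.e+00] w 0.0132 F [-0.19  0.41 -4.24] T [ 0.013 -0.021 -0.012] j [11.2 28.4  0.1 61.8  0.  13.3]
```

>>> {"fn": "play_rows", "kwargs": {
  "motion": [
    {"fingers": 1,"translation": [0,0.03,0],"roll": 0},
    {"fingers": 1,"translation": [0,0.06,0],"roll": 0},
    {"fingers": 1,"translation": [0,0.08,0],"roll": 0},
    {"fingers": 1,"translation": [0,0.08,0],"roll": 0}
  ]
}}

```text
clock: 13.97
eef_pos: [0.572, 0.1135, 0.1057]
tool_rot: [0.72, 0.694, -0.0, -0.0]
ft_force: [-2.8, 0.2, -3.0]
grip_width: 0.0131
```

```bash
python3 -c "
from h import *
st()
c=snap('scene','s5');i=c['pixels'][130:250,210:370,::-1];i=cv2.resize(i,None,fx=5,fy=5,interpolation=2)
cv2.imwrite('pics/s5c.png',i)"
```

```text
t 13.97 pos [0.572  0.1135 0.1057] yaw 87.96 zax [-1.2e-03 -1.0e-04 -1.0e+00] w 0.0131 F [-2.83  0.16 -2.99] T [-0.008  0.445  0.109] j [11.2 28.4  0.2 61.9  0.  13.3]
```

View pics/s5c.png

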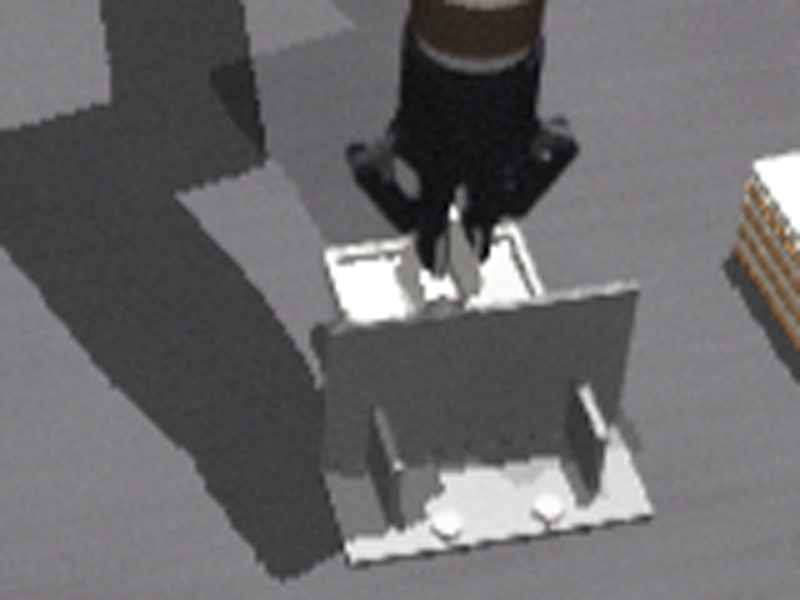

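Contact: 2.8 N along the normal, with Tz suggesting the +y edge leads (the gauge's yaw a little low). I add a slight turn and press slightly more.

>>> {"fn": "play_rows", "kwargs": {
  "motion": [
    {"fingers": 1,"translation": [0,0.01,0],"roll": -0.2},
    {"fingers": 1,"translation": [0,0.02,0],"roll": -0.3},
    {"fingers": 1,"translation": [0,0.03,0],"roll": -0.3},
    {"fingers": 1,"translation": [0,0.03,0],"roll": -0.3}
  ]
}}

```text
clock: 14.35
eef_pos: [0.5721, 0.1133, 0.1056]
tool_rot: [0.718, 0.696, -0.001, -0.0]
ft_force: [-4.7, -1.8, -1.7]
grip_width: 0.0128
```

```bash
python3 -c "
from h import *
st()"
```

```text
t 14.35 pos [0.5721 0.1133 0.1056] yaw 88.25 zax [-1.7e-03 -4.0e-04 -1.0e+00] w 0.0128 F [-4.71 -1.77 -1.74] T [-0.195  0.902 -0.004] j [11.2 28.5  0.3 61.9 -0.  13. ]
```

Now flat: Tz ≈ 0 with about 4.7 N. I hold briefly and draw back 8 cm.

>>> {"fn": "play_rows", "kwargs": {
  "motion": [
    {"fingers": 1,"translation": [0,0,0],"roll": 0},
    {"fingers": 1,"translation": [0,0,0],"roll": 0},
    {"fingers": 1,"translation": [0,0,0],"roll": 0},
    {"fingers": 1,"translation": [0,0,0],"roll": 0},
    {"fingers": 1,"translation": [0,0,0],"roll": 0},
    {"fingers": 1,"translation": [0,0,0],"roll": 0}
  ]
}}

```text
clock: 14.85
eef_pos: [0.5721, 0.1134, 0.1056]
tool_rot: [0.718, 0.696, -0.001, -0.0]
ft_force: [-5.0, -0.6, -1.6]
grip_width: 0.0131
```

>>> {"fn": "play_rows", "kwargs": {
  "motion": [
    {"fingers": 1,"translation": [0,-0.03,0],"roll": 0},
    {"fingers": 1,"translation": [0,-0.1,0],"roll": 0},
    {"fingers": 1,"translation": [0,-0.25,0],"roll": 0},
    {"fingers": 1,"translation": [0,-0.5,0],"roll": 0},
    {"fingers": 1,"translation": [0,-0.85,0],"roll": 0},
    {"fingers": 1,"translation": [0,-1.3,0],"roll": 0},
    {"fingers": 1,"translation": [0,-1.9,0],"roll": 0},
    {"fingers": 1,"translation": [0,-2.5,0],"roll": 0},
    {"fingers": 1,"translation": [0,-3.2,0],"roll": 0},
    {"fingers": 1,"translation": [0,-4.0,0],"roll": 0},
    {"fingers": 1,"translation": [0,-4.8,0],"roll": 0},
    {"fingers": 1,"translation": [0,-5.5,0],"roll": 0},
    {"fingers": 1,"translation": [0,-6.1,0],"roll": 0},
    {"fingers": 1,"translation": [0,-6.7,0],"roll": 0},
    {"fingers": 1,"translation": [0,-7.2,0],"roll": 0},
    {"fingers": 1,"translation": [0,-7.6,0],"roll": 0},
    {"fingers": 1,"translation": [0,-7.85,0],"roll": 0},
    {"fingers": 1,"translation": [0,-7.95,0],"roll": 0},
    {"fingers": 1,"translation": [0,-8.0,0],"roll": 0},
    {"fingers": 1,"translation": [0,-8.0,0],"roll": 0}
  ]
}}

```text
clock: 16.52
eef_pos: [0.4931, 0.116, 0.1058]
tool_rot: [0.718, 0.696, 0.0, 0.0]
ft_force: [-0.2, -0.0, -4.0]
grip_width: 0.0129
```

```bash
python3 -c "
from h import *
to([.49,.117,.106],178.25)"
```

```text
t 16.52 pos [0.4931 0.116  0.1058] yaw 88.25 zax [ 4.e-04  0.e+00 -1.e+00] w 0.0129 F [-0.18 -0.01 -3.99] T [0.062 0.042 0.074] j [ 13.2  20.6 -12.3  57.1  -0.   15. ]
shift cm [ 0.09 -0.32 -0.02] roll -90.0
```

>>> {"fn": "play_rows", "kwargs": {
  "motion": [
    {"fingers": 1,"translation": [0,0,0],"roll": -0.2},
    {"fingers": 1,"translation": [0,0,0],"roll": -0.8},
    {"fingers": 1,"translation": [0,0,0],"roll": -2},
    {"fingers": 1,"translation": [0,0,0],"roll": -4},
    {"fingers": 1,"translation": [0,0,0],"roll": -7},
    {"fingers": 1,"translation": [0,0,0],"roll": -10.5},
    {"fingers": 1,"translation": [0,0,0],"roll": -14.5},
    {"fingers": 1,"translation": [0,0,0],"roll": -18.5},
    {"fingers": 1,"translation": [0,0,0],"roll": -22.5},
    {"fingers": 1,"translation": [0,0,0],"roll": -26.5},
    {"fingers": 1,"translation": [0,0,0],"roll": -30.5},
    {"fingers": 1,"translation": [0,0,0],"roll": -34.5},
    {"fingers": 1,"translation": [0,0,0],"roll": -38},
    {"fingers": 1,"translation": [0,0,0],"roll": -41},
    {"fingers": 1,"translation": [0,0,0],"roll": -43},
    {"fingers": 1,"translation": [0,0,0],"roll": -44.2},
    {"fingers": 1,"translation": [0,0,0],"roll": -44.8},
    {"fingers": 1,"translation": [0,0,0],"roll": -45}
  ]
}}

```text
clock: 18.02
eef_pos: [0.493, 0.116, 0.1058]
tool_rot: [0.397, 0.918, -0.0, -0.0]
ft_force: [0.4, -0.9, -3.5]
grip_width: 0.0133
```

>>> {"fn": "play_rows", "kwargs": {
  "motion": [
    {"fingers": 1,"translation": [0,0,0],"roll": -0.2},
    {"fingers": 1,"translation": [0,0,0],"roll": -0.8},
    {"fingers": 1,"translation": [0,0,0],"roll": -2},
    {"fingers": 1,"translation": [0,0,0],"roll": -4},
    {"fingers": 1,"translation": [0,0,0],"roll": -7},
    {"fingers": 1,"translation": [0,0,0],"roll": -10.5},
    {"fingers": 1,"translation": [0,0,0],"roll": -14.5},
    {"fingers": 1,"translation": [0,0,0],"roll": -18.5},
    {"fingers": 1,"translation": [0,0,0],"roll": -22.5},
    {"fingers": 1,"translation": [0,0,0],"roll": -26.5},
    {"fingers": 1,"translation": [0,0,0],"roll": -30.5},
    {"fingers": 1,"translation": [0,0,0],"roll": -34.5},
    {"fingers": 1,"translation": [0,0,0],"roll": -38},
    {"fingers": 1,"translation": [0,0,0],"roll": -41},
    {"fingers": 1,"translation": [0,0,0],"roll": -43},
    {"fingers": 1,"translation": [0,0,0],"roll": -44.2},
    {"fingers": 1,"translation": [0,0,0],"roll": -44.8},
    {"fingers": 1,"translation": [0,0,0],"roll": -45}
  ]
}}

```text
clock: 19.52
eef_pos: [0.4929, 0.116, 0.1058]
tool_rot: [0.015, 1.0, 0.0, -0.0]
ft_force: [0.0, 0.1, -3.7]
grip_width: 0.0125
```

```bash
python3 -c "
from h import *
to([.49,.117,.106],178.25)
c=snap('scene','s6');i=c['pixels'][130:250,210:370,::-1];i=cv2.resize(i,None,fx=5,fy=5,interpolation=2)
cv2.imwrite('pics/s6c.png',i)"
```

```text
t 19.52 pos [0.4929 0.116  0.1058] yaw 178.28 zax [-0.  0. -1.] w 0.0125 F [ 0.02  0.06 -3.67] T [-0.011 -0.031 -0.008] j [ 13.2  20.6 -12.3  57.1   0.  -75. ]
shift cm [ 0.29  0.09 -0.02] roll 0.03
```

View pics/s6c.png

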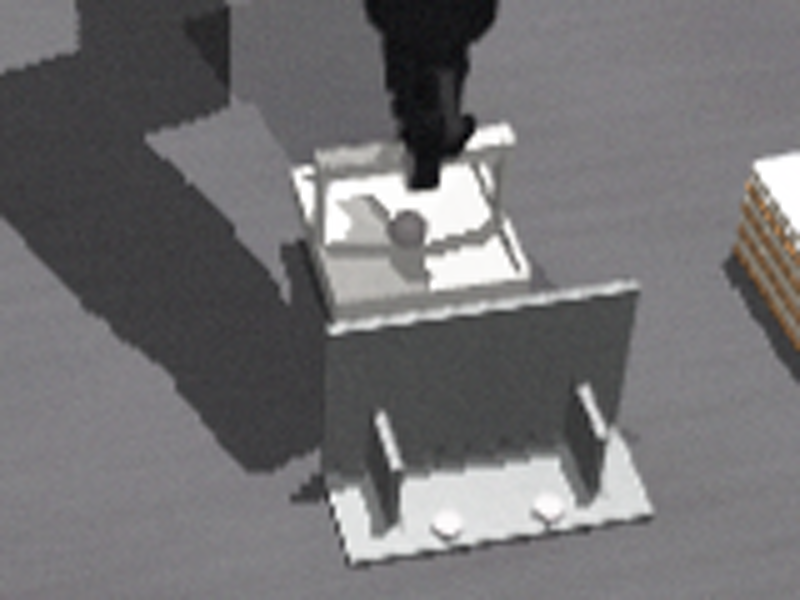

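The gauge is turned, with the leg-free side toward the face (near rim corners at about (333,306) and (530,276)) and the ball central at (408,228). I check the fit again.

```bash
python3 -c "
from h import *
s=np.load('pics/s6.npz');u=lambda x,y:np.array([210+x/5-.4,130+y/5-.4]);h=.06
p,r=fit([(s,(h,-h,.022),u(334,306)),(s,(h,h,.022),u(531,277)),(s,(-h,-h,.022),u(292,168))],[.49,.117,0],.0345)
print('dish',p,np.degrees(p[2]),r.tolist())
q=np.array([.6305,.1123]);a=np.radians(-1.75);print('normal,lateral',[(p[:2]-q)@v for v in ([np.cos(a),np.sin(a)],[-np.sin(a),np.cos(a)])])
"
```

```text
dish [ 0.49436912  0.11393818 -0.04160425] -2.383748076808193 [[0.2, -0.5], [-0.3, 0.0], [0.1, 0.5]]
normal,lateral [np.float64(-0.13611741305122338), np.float64(-0.00251981656766562)]
```

>>> {"fn": "play_rows", "kwargs": {
  "motion": [
    {"fingers": 1,"translation": [-0.02,0,0],"roll": 0},
    {"fingers": 1,"translation": [-0.1,0,0],"roll": 0},
    {"fingers": 1,"translation": [-0.3,0,0],"roll": 0},
    {"fingers": 1,"translation": [-0.6,0.02,0],"roll": 0},
    {"fingers": 1,"translation": [-1.0,0.04,0],"roll": 0},
    {"fingers": 1,"translation": [-1.5,0.06,0],"roll": 0},
    {"fingers": 1,"translation": [-2.0,0.08,0],"roll": 0},
    {"fingers": 1,"translation": [-2.5,0.1,0],"roll": 0},
    {"fingers": 1,"translation": [-3.1,0.12,0],"roll": 0},
    {"fingers": 1,"translation": [-3.7,0.14,0],"roll": 0},
    {"fingers": 1,"translation": [-4.3,0.16,0],"roll": 0},
    {"fingers": 1,"translation": [-4.9,0.18,0],"roll": 0},
    {"fingers": 1,"translation": [-5.5,0.2,0],"roll": 0},
    {"fingers": 1,"translation": [-6.0,0.2,0],"roll": 0},
    {"fingers": 1,"translation": [-6.4,0.2,0],"roll": 0},
    {"fingers": 1,"translation": [-6.7,0.2,0],"roll": 0},
    {"fingers": 1,"translation": [-6.9,0.2,0],"roll": 0},
    {"fingers": 1,"translation": [-7.0,0.2,0],"roll": 0},
    {"fingers": 1,"translation": [-7.0,0.2,0],"roll": 0}
  ]
}}

```text
clock: 21.15
eef_pos: [0.563, 0.1159, 0.1058]
tool_rot: [0.015, 1.0, 0.0, -0.0]
ft_force: [0.4, 0.1, -3.5]
grip_width: 0.013
```

>>> {"fn": "play_rows", "kwargs": {
  "motion": [
    {"fingers": 1,"translation": [-0.04,0,0],"roll": 0},
    {"fingers": 1,"translation": [-0.08,0,0],"roll": 0},
    {"fingers": 1,"translation": [-0.12,0,0],"roll": 0},
    {"fingers": 1,"translation": [-0.16,0,0],"roll": 0},
    {"fingers": 1,"translation": [-0.2,0,0],"roll": 0},
    {"fingers": 1,"translation": [-0.24,0,0],"roll": 0},
    {"fingers": 1,"translation": [-0.28,0,0],"roll": 0},
    {"fingers": 1,"translation": [-0.3,0,0],"roll": 0},
    {"fingers": 1,"translation": [-0.3,0,0],"roll": 0}
  ]
}}

```text
clock: 21.9
eef_pos: [0.566, 0.1158, 0.1058]
tool_rot: [0.015, 1.0, 0.0, 0.0]
ft_force: [-0.3, -0.5, -4.9]
grip_width: 0.0129
```

>>> {"fn": "play_rows", "kwargs": {
  "motion": [
    {"fingers": 1,"translation": [-0.04,0,0],"roll": 0},
    {"fingers": 1,"translation": [-0.08,0,0],"roll": 0},
    {"fingers": 1,"translation": [-0.12,0,0],"roll": 0},
    {"fingers": 1,"translation": [-0.15,0,0],"roll": 0},
    {"fingers": 1,"translation": [-0.15,0,0],"roll": 0}
  ]
}}

```text
clock: 22.32
eef_pos: [0.5676, 0.1157, 0.1058]
tool_rot: [0.015, 1.0, 0.0, 0.0]
ft_force: [0.2, -0.2, -4.3]
grip_width: 0.0131
```

>>> {"fn": "play_rows", "kwargs": {
  "motion": [
    {"fingers": 1,"translation": [-0.03,0,0],"roll": 0},
    {"fingers": 1,"translation": [-0.06,0,0],"roll": 0},
    {"fingers": 1,"translation": [-0.08,0,0],"roll": 0},
    {"fingers": 1,"translation": [-0.08,0,0],"roll": 0}
  ]
}}

```text
clock: 22.65
eef_pos: [0.5683, 0.1157, 0.1058]
tool_rot: [0.015, 1.0, -0.0, 0.0]
ft_force: [-0.1, 0.7, -3.5]
grip_width: 0.0125
```

```bash
python3 -c "
from h import *
st()"
```

```text
t 22.65 pos [0.5683 0.1157 0.1058] yaw 178.26 zax [ 0. -0. -1.] w 0.0125 F [-0.15  0.72 -3.49] T [ 0.035 -0.04  -0.04 ] j [ 11.5  28.   -0.4  61.6  -0.  -76.7]
```

>>> {"fn": "play_rows", "kwargs": {
  "motion": [
    {"fingers": 1,"translation": [-0.03,0,0],"roll": 0},
    {"fingers": 1,"translation": [-0.06,0,0],"roll": 0},
    {"fingers": 1,"translation": [-0.08,0,0],"roll": 0},
    {"fingers": 1,"translation": [-0.08,0,0],"roll": 0}
  ]
}}

```text
clock: 22.98
eef_pos: [0.5691, 0.1157, 0.1058]
tool_rot: [0.015, 1.0, 0.0, 0.0]
ft_force: [-0.1, -0.1, -4.7]
grip_width: 0.0131
```

>>> {"fn": "play_rows", "kwargs": {
  "motion": [
    {"fingers": 1,"translation": [-0.03,0,0],"roll": 0},
    {"fingers": 1,"translation": [-0.06,0,0],"roll": 0},
    {"fingers": 1,"translation": [-0.08,0,0],"roll": 0},
    {"fingers": 1,"translation": [-0.08,0,0],"roll": 0}
  ]
}}

```text
clock: 23.32
eef_pos: [0.5694, 0.1157, 0.1058]
tool_rot: [0.015, 1.0, -0.0, -0.0]
ft_force: [-1.8, 0.7, -2.5]
grip_width: 0.0127
```

```bash
python3 -c "
from h import *
st()"
```

```text
t 23.32 pos [0.5694 0.1157 0.1058] yaw 178.26 zax [-8.e-04  0.e+00 -1.e+00] w 0.0127 F [-1.85  0.66 -2.47] T [0.034 0.277 0.024] j [ 11.5  28.2  -0.1  61.7   0.  -76.8]
```

>>> {"fn": "play_rows", "kwargs": {
  "motion": [
    {"fingers": 1,"translation": [-0.02,0,0],"roll": 0},
    {"fingers": 1,"translation": [-0.04,0,0],"roll": 0},
    {"fingers": 1,"translation": [-0.04,0,0],"roll": 0},
    {"fingers": 1,"translation": [-0.04,0,0],"roll": 0},
    {"fingers": 1,"translation": [-0.04,0,0],"roll": 0},
    {"fingers": 1,"translation": [-0.04,0,0],"roll": 0}
  ]
}}

```text
clock: 23.82
eef_pos: [0.5695, 0.1156, 0.1058]
tool_rot: [0.015, 1.0, -0.0, -0.001]
ft_force: [-4.9, -0.3, -0.5]
grip_width: 0.0128
```

```bash
python3 -c "
from h import *
st()
c=snap('scene','s7');i=c['pixels'][130:250,210:370,::-1];i=cv2.resize(i,None,fx=4,fy=4,interpolation=2)
cv2.imwrite('pics/s7c.png',i);st()"
```

```text
t 23.82 pos [0.5695 0.1156 0.1058] yaw 178.26 zax [-0.0013  0.     -1.    ] w 0.0128 F [-4.88 -0.27 -0.54] T [ 0.101  1.11  -0.002] j [ 11.5  28.2  -0.1  61.8   0.  -76.8]
t 23.87 pos [0.5695 0.1156 0.1058] yaw 178.26 zax [-0.0013 -0.     -1.    ] w 0.0129 F [-5.38  0.07 -0.36] T [0.017 1.149 0.071] j [ 11.5  28.2  -0.1  61.8   0.  -76.8]
```

View pics/s7c.png

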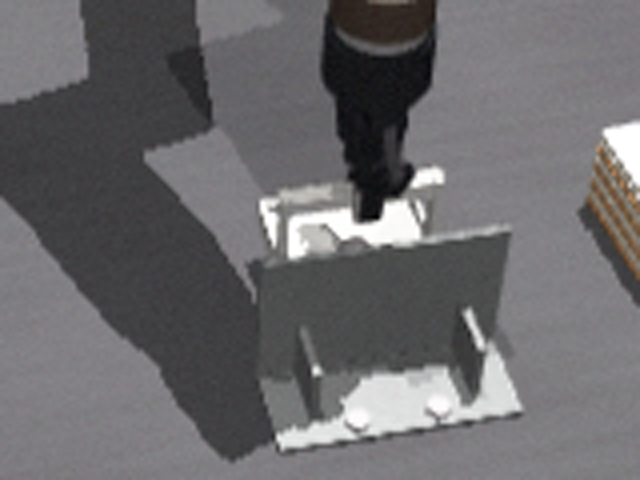

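```bash
python3 -c "
from h import *
s=np.load('pics/s7.npz');a=np.radians(-1.9);z=.0345
R=np.array([[np.cos(a),-np.sin(a)],[np.sin(a),np.cos(a)]])
for n,l in dict(ball=(0,0,.017),balltop=(0,0,.029),barL=(-.007,-.06,.084),barR=(-.007,.06,.084),barRn=(.007,.06,.084),barLn=(.007,-.06,.084),rimFarL=(-.06,-.06,.022)).items():
    P=np.r_[np.array([.5703,.1146])+R@l[:2],l[2]+z]; print(n,((proj(s,P)[0]-[210,130])*4).round(0))
"
python3 - <<'E'
import cv2
i=cv2.imread('pics/s7.png')[165:200,265:330];cv2.imwrite('pics/s7d.png',cv2.resize(i,None,fx=12,fy=12,interpolation=2))
E
```

```text
ball [355. 250.]
balltop [356. 238.]
barL [277. 189.]
barR [438. 166.]
barRn [444. 179.]
barLn [282. 202.]
rimFarL [258. 201.]
```

View pics/s7d.png

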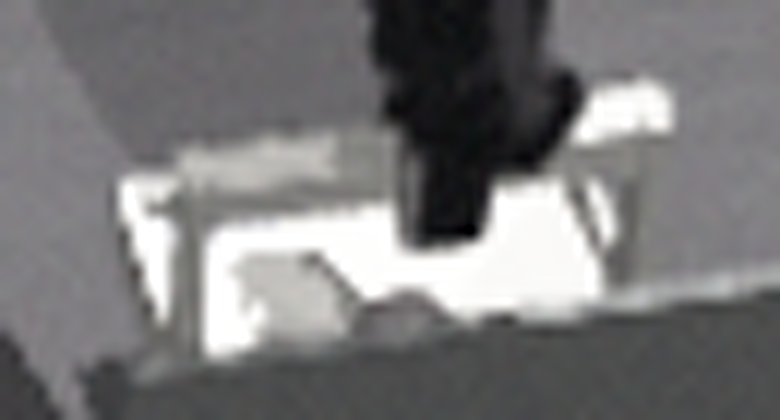

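The ball's top is at (405,293) in the crop, i.e. (355,238) against (356,238) predicted for a level gauge. The rim and bar corners also agree within 1–2 original pixels. I'm handing in.

```bash
python3 -c "
from h import *
bot.job_done();st()"
```

```text
the job is handed in; nothing more can be done
the job is handed in; nothing more can be done
```

The job is done and handed in at about 24 s of the 72 s allowed; no verdict was reported. The gauge is still held against the bracket face.

- **First contact:** I lifted the gauge by its handle and brought a leg side against the middle of the face. It first touched with one edge leading, so I turned it 0.3°. It then read about 5 N with almost no twisting moment, which I took as flat.
- **Second contact:** I drew it back 8 cm, turned it 90° and brought a leg-free side against the face, also at about 5 N with almost no twisting moment.
- **Last checks:** The tool was tilted less than 0.1°, and the dish was about 34 mm off the bench. The ball's top, the rim and the bar were within 1–2 pixels of where a level gauge would put them.
- **Uncertain points:**
  - Friction at the face now carries most of the gauge's weight (vertical force about −0.4 N instead of −4 N).
  - Bracket squareness from the camera fits agreed only to about 0.5°, so flatness rests on the force readings.
  - I planned no path near the blanks, tape or can, but did not check them again at the end.
  - The force reading I asked for after handing in was refused, so nothing was measured in the final second.

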